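# Change a rusted roller on the packing-bench roller track

## Robot

A 6-joint arm with a two-finger parallel gripper is mounted at the origin on the work surface. World frame = base frame: x ahead of the robot, y to its left, z up, the work surface at z = 0. Lengths are in m, angles in rad, forces in N, time in s.
With the tool pointing down it reaches from about 0.25 to 0.775 m from the base axis. Payload 8.9 kg.
Tool frame: the origin (TCP) lies midway between the tips of the shut fingers; the grasp point (between the pads) lies 19 mm behind it; z points along the fingers, x is the direction in which the jaws open and shut, and the axes are right-handed (so a half turn about z gives the same grasp; the last joint's range is limited). The gripper opens to 85 mm and grips with 20 to 120 N. Pads are 22 mm wide; open, the fingers measure 114 mm over their backs; the gripper's body (76 mm by 85 mm) begins 54 mm behind the grasp point. The pads swing forward as they close: fully open they stand 13 mm farther back than shut.
Start: joints at [-1.258, 0.291, -0.153, 1.127, 0, 1.431], TCP at [0.229, -0.472, 0.231] pointing down, gripper open.
Joint ranges: [-2.52, 2.52], [-0.91, 1.74], [-1.3, 1.37], [-1.96, 2.02], [-1.52, 1.47], [-3.14, 3.14]. Speed limits (rad/s): [2.22, 2.22, 2.79, 3.14, 3.14, 3.14].

## Interface

Orientations are given as a unit quaternion [x, y, z, w].
In Python, from plant import env, optics gives the robot as it stands.
- The arm moves only by the tool move_arm, never from a script. Its arguments are lists of equal length, an entry for each row: "travel": the shift along the tool's x, y, z in units of 60 mm (1.0 is 60 mm), a list of three; "rot": the turn, a rotation vector about the tool's x, y, z in units of 6 degrees (1.0 is 6 degrees), a list of three. In form: {"travel": [[dx, dy, dz], ...], "rot": [[ax, ay, az], ...]}. A call has exactly 8 rows; each row shifts and turns the pose as measured when the row begins, along the tool's axes as they then stand; what a row does not reach is not made up. A row lasts 1/8 s, in which the tool goes at most 62.5 mm and 10.7 degrees, less where a joint would pass 70% of its speed; a pose out of reach is approached as far as the arm can. A call is refused whole if a number of a shift passes 1 or a number of a turn 1, either way. A call with a gripper value outside its range is refused whole. "grip" is the opening, from -1 (shut) to 1 (fully open), set as the call begins (left out, the last holds). The fingers move at their own pace and stop on an object; "force" is the grip in N (left out, the last holds). Time passes only in rows, so rows that do not move let the fingers close, or fill a call up. It gives the time, the measured TCP pose, the force and the opening at its end, in the units of the state.
- env.state(): the state, without advancing time (a new reading comes with each control period).
- optics.camera(name): name is "side" or "top" or "wrist"; returns a dict with "img" (480x640x3 uint8, red, green, blue), "K" (3x3 intrinsics, pixels), "D" ([k1, k2, p1, p2, k3] as OpenCV has them; the pictures are not rectified), "R" (3x3) and "t" (3): a world point X has camera coordinates R X + t. Camera axes: x right, y down, z forward; pixel columns grow to the right and rows downward; lengths in m; the calibration is good to about 2 mm. A picture is of the moment at which its call begins. There is no depth.
- env.job_done(): hands the job in, once; it reports no verdict.
The state is a dict: "time_s": time; "q": joint angles; "qvel": joint speeds; "joint_torque": joint torques, N m; "ee_pos": TCP position; "tcp_rot": TCP orientation; "wrist_force": force on the tool from outside, world axes, zero at the start; "ft_torque": the same for the moment, N m; "finger_gap": finger opening in m.
Only numpy, scipy, OpenCV 4.12 (cv2) and the standard library are available. Lean on these libraries where they do the work, as an engineer would, in place of code of your own. Each camera call takes 0.05 s, during which the arm holds its last target. There are 200 camera calls.

## Task

One roller of the blue roller track is rusted: lift it out and put it in the large red scrap bin. Then lift the new roller up out of the hooks of the green stand and lay it across the track in the empty pair of slots, both axle ends fully home; lower it in, do not drop it. Leave the other rollers in their slots and everything else where it is.

Things in the scene. Friction and masses are not known exactly. Their poses are not given: they have to be found in the camera images.
- track: the fixed blue gravity roller track, level on the bench. Origin on the bench below the middle of its four drop-in places; x runs along the track away from the robot, y across it. Drop-in rollers lie along its y at x = -112.5, -37.5, 37.5 and 112.5 mm. Beyond them are three captive rollers at x = 187.5, 262.5 and 337.5 mm that do not come out
- track_seat (a point): a point of the track in its middle plane, at x = 0, y = 0, at the height of a seated roller's centre (82 mm above the bench). Side frames: inner faces at y = -80 and 80 mm, 5 mm thick, top edge 97 mm above the bench. At each drop-in place both have an open-topped slot 15 mm wide, floor 77 mm above the bench, its upper 10 mm flared to 27 mm. A seated roller has 5 mm of end play each way
- worn_mid (a point): the rusted roller, brown all over, seated at the start in one of the four drop-in places (any one): steel tube 38 mm diameter, 150 mm long, with a 10 mm axle sticking out 22 mm at each end (194 mm overall), about 0.4 kg. The point is its centre, half-way along the axle; its own y runs along the axle (either way round); it may be turned about y
- spare_mid (a point): the new roller, bright grey, at the start lying with both axle ends in the hooks of the green stand: steel tube 38 mm diameter, 150 mm long, with a 10 mm axle sticking out 22 mm at each end (194 mm overall), about 0.4 kg. The point is its centre, half-way along the axle; its own y runs along the axle (either way round); it may be turned about y
- good_a_mid (a point): a sound grey roller in one of the drop-in places of the track, to be left there; same size as the new one. Point at its centre, y along the axle
- good_b_mid (a point): a sound grey roller in one of the drop-in places of the track, to be left there; same size as the new one. Point at its centre, y along the axle
- good_c_mid (a point): a sound grey roller in one of the drop-in places of the track, to be left there; same size as the new one. Point at its centre, y along the axle
- stand: the fixed green spares stand. Origin on the bench between its two posts; the hooks are on its front, which faces its own -x. Posts 203 mm high at x = 2 to 22 mm, y = -86 and 86 mm, a sheet between them only up to 125 mm. From each post an arm 190 mm above the bench runs forward and dips into a deep upturned hook
- stand_throat (a point): the point midway between the two hooks of the stand where the new roller's centre hangs at the start: x = -71, y = 0, z = 158.5 mm from the stand's origin, axes as the stand's; the axle lies along y. Hooks at y = -86 and 86 mm: throat 15 mm wide, floor 153 mm and tip 199 mm above the bench, the tip at x = -84 mm. The roller must rise about 46 mm to pass the tips; nothing stands above it
- scrap_bin: the large red empty scrap bin, open on top, fixed: 270 mm along its own x, 190 mm along y, walls 4 mm, floor 4 mm above the bench; walls 85 mm high, lowered to 45 mm at its -x end. Origin centre of its underside
- carton: a taped brown carton 100 x 120 x 60 mm standing on the captive rollers at the far end of the track; origin centre of its underside. A bystander: leave it alone
- spray_can: a white and blue aerosol can, 53 mm diameter, 156 mm tall; origin centre of its foot. A bystander: leave it alone
- tape: a roll of brown parcel tape lying flat, 100 mm diameter, 48 mm high; origin centre of its underside. A bystander: leave it alone
- wrench: an open-ended steel wrench lying on the bench, about 170 mm long; its own x runs along it. A bystander: leave it alone
- screwdriver: a screwdriver lying on the bench, about 200 mm long; its own x runs along it. A bystander: leave it alone
- small_bin: a small red parts bin 100 x 90 x 50 mm with fittings in it; origin centre of its underside. A bystander: leave it alone
- stock_box: a white and green stock box 100 x 70 x 45 mm; origin centre of its underside. A bystander: leave it alone
There are look-alikes about, which are no part of the job. What is shaped like the part that bears spare_mid but yellow is not meant.

How it is judged:
On the way, in this order (a step that is already met when the one before it is completed fails the run):
1. the rusted roller lies in the scrap bin (x of worn_mid in the frame of scrap_bin between -0.131 and 0.131 m and y of worn_mid in the frame of scrap_bin between -0.091 and 0.091 m and z of worn_mid in the frame of scrap_bin between 0 and 0.055 m), for 0.2 s.
2. the new roller lies across the track in the empty pair of slots, both axle ends home (z of spare_mid in the frame of track between 0.078 and 0.086 m and y of spare_mid in the frame of track between -0.009 and 0.009 m and angle between the y axis of spare_mid and the y axis of track, either way round below 0.05 rad and (x of spare_mid in the frame of track between -0.1185 and -0.1065 m or x of spare_mid in the frame of track between -0.0435 and -0.0315 m or x of spare_mid in the frame of track between 0.0315 and 0.0435 m or x of spare_mid in the frame of track between 0.1065 and 0.1185 m)), for 0.2 s.
At the end, for the whole second after the job is handed in: Rusted roller inside the scrap bin; new roller at rest in the empty slots, centre within 4 mm of seated height, 6 mm along and 9 mm across the track, axle within 0.05 rad of square; the three sound rollers within 12 mm of where they were (all of step 1 and all of step 2 and linear speed of spare below 0.03 m/s and linear speed of worn below 0.1 m/s and distance of each of good_a_mid, good_b_mid, good_c_mid from where it was at the start of the episode below 0.012 m); the robot touches nothing.
It fails at once if the new roller is dropped (falls unheld faster than 0.5 m/s, about 13 mm of free fall) (linear speed of spare above 0.5 m/s and contact force between the fingers and spare below 0.3 N).
It fails at once if a sound roller is moved more than 20 mm, out of its slots (distance of any of good_a_mid, good_b_mid, good_c_mid from where it was at the start of the episode above 0.02 m).
It fails at once if a bystander is moved more than 30 mm (distance of any of carton, spray_can, tape, wrench, screwdriver, small_bin, stock_box from where it was at the start of the episode above 0.03 m).
It also fails if it takes over 61 s, if anything falls off the work surface, if the arm or the gripper's body presses on something with over 40 N, if the wrist force passes 120 N, or if a joint passes its speed limit or range.

## Working session

There is one attempt and no reset: what is moved stays moved. The work goes in short steps, Python scripts to look and compute and a tool call to move; the robot and the scene stay as the last step left them, time stands still between calls to the robot, and variables do not carry over. Pictures are saved under pics/ and viewed, about 8 in all and at most 12, crops included, and the job is handed in when it is done.

Besides the shell and the picture viewer there is one more tool, called as name(argument=value, ...), one argument or row to a line, values as JSON. move_arm: Moves the arm, as the interface text tells. Its arguments: {"type":"object","properties":{"travel":{"type":"array","items":{"type":"array","items":{"type":"number"}}},"rot":{"type":"array","items":{"type":"array","items":{"type":"number"}}},"grip":{"type":"number"},"force":{"type":"number"}},"required":["travel","rot"]}

```bash
mkdir -p pics; cat > h.py <<'E'
import numpy as np,cv2
from plant import env,optics
from scipy.spatial.transform import Rotation as Rn
def shot(n,f):
    c=optics.camera(n); cv2.imwrite(f'pics/{f}.png',c['img'][:,:,::-1]); np.savez(f'pics/{f}.npz',**c); return c
def load(f): return dict(np.load(f'pics/{f}.npz'))
def ray(c,px):
    p=cv2.undistortPoints(np.array(px,float).reshape(-1,1,2),c['K'],c['D']).reshape(-1,2)
    d=np.c_[p,np.ones(len(p))]@c['R']; return -c['R'].T@c['t'],d
def plane(c,px,z):
    o,d=ray(c,px); return o+d*((z-o[2])/d[:,2])[:,None]
def proj(c,X): return cv2.projectPoints(np.array(X,float).reshape(-1,3),cv2.Rodrigues(c['R'])[0],c['t'],c['K'],c['D'])[0].reshape(-1,2)
E
python3 - <<'E'
from h import *
for n in('top','side'):
    c=shot(n,n+'0'); print(n,-c['R'].T@c['t'],c['R'][2])
s=env.state();print(s['time_s'],s['ee_pos'],s['tcp_rot'],s['finger_gap'])
E
```

```text
top [0.38789665 0.02313033 1.52730989] [ 0.09294216  0.00254601 -0.99566825]
side [0.22554298 0.77197003 1.04852977] [ 0.25657905 -0.61885241 -0.74242096]
0.1 [ 0.22907651 -0.47196462  0.23081958] [ 8.47515572e-01 -5.30770234e-01 -4.29573575e-04 -3.58928963e-04] 0.08520315630589458
```

View pics/top0.png

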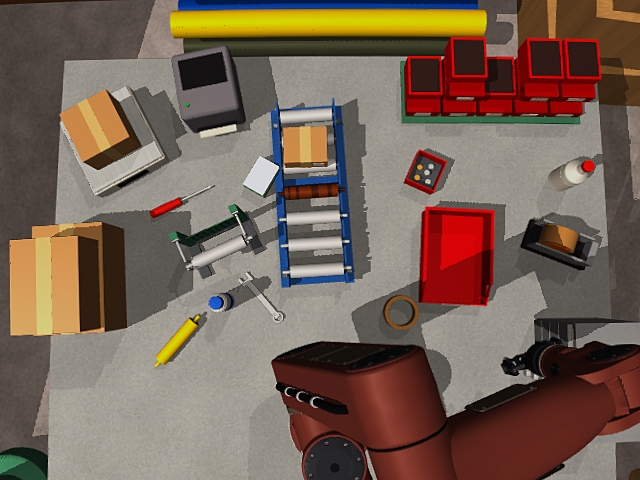

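View pics/side0.png

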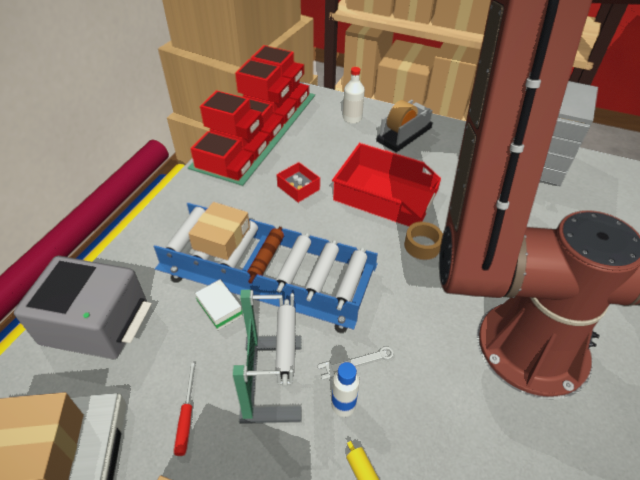

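The pictures show the rusted roller at top (309,191) and side (266,254), in the farthest drop-in place.

Candidates for the new roller:
- grey roller in the green stand's hooks, top (218,252) and side (286,335): this matches the description
- yellow look-alike, top (178,340): excluded
- sound track rollers, top (314,217), (313,244), (316,271): stay where they are

The large bin is at top (458,255). Next I'll check the choice in a close crop.

```bash
python3 - <<'E'
from h import *
a=cv2.imread('pics/top0.png')[170:300,160:360]; b=cv2.imread('pics/side0.png')[220:420,230:390]
a=cv2.resize(a,None,fx=4,fy=4,interpolation=2)
cv2.imwrite('pics/crop1.png',a)
c=load('top0'); print(c['R'])
E
```

```text
[[-0.00339994 -0.99999009 -0.00287443]
 [-0.9956657   0.00365237 -0.09293258]
 [ 0.09294216  0.00254601 -0.99566825]]
```

View pics/crop1.png

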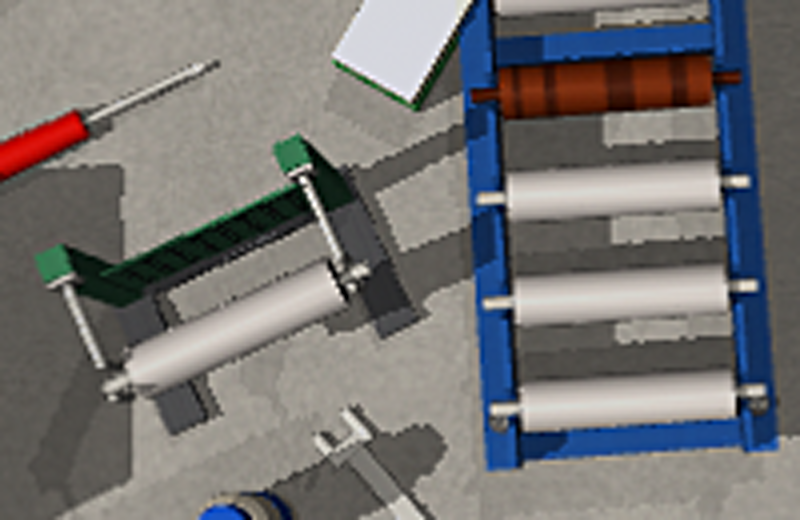

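```bash
python3 - <<'E'
from h import *
c=load('top0'); f=lambda p:np.array(p,float)/4+[160-.4,170-.4]
def seg(n,a,b,z):
    P=plane(c,[f(a),f(b)],z); d=P[0]-P[1]; print(n,'mid',P.mean(0).round(4),'len',np.linalg.norm(d).round(4),'ang',np.degrees(np.arctan2(d[1],d[0])).round(2)); return P
seg('worn',(470,96),(742,77),.082);seg('c',(476,198),(750,181),.082);seg('b',(483,303),(757,285),.082);seg('a',(490,411),(765,391),.082)
seg('spare axle',(105,388),(368,268),.1585);seg('spare tube',(133,372),(335,281),.1585)
print('rim far',plane(c,[(427,207),(495,212)],.085),'near',plane(c,[(490,305),(420,300)],.045))
hsv=cv2.cvtColor(c['img'],cv2.COLOR_RGB2HSV)
m=cv2.inRange(hsv,(0,150,60),(5,255,255))|cv2.inRange(hsv,(174,150,60),(180,255,255)); m[:,:400]=0;m[:195]=0;m[320:]=0;m[:,510:]=0
r=cv2.minAreaRect(np.argwhere(m)[:,::-1].astype(np.float32));print(r); print(plane(c,[r[0]],.04), cv2.boxPoints(r), plane(c,cv2.boxPoints(r),.085).round(3))
# tube in stand by two views
for n,box in(('top0',(150,170,270,290)),):
    pass
s=load('side0'); print('side reproj spare ends',proj(s,plane(c,[f((105,388)),f((368,268))],.1585)), 'worn',proj(s,plane(c,[f((470,96)),f((742,77))],.082)))
E
```

```text
worn mid [0.6705 0.0583 0.082 ] len 0.1957 ang 93.81
c mid [0.5959 0.0534 0.082 ] len 0.196 ang 93.36
b mid [0.5209 0.0485 0.082 ] len 0.1951 ang 93.56
a mid [0.4449 0.0434 0.082 ] len 0.195 ang 93.96
spare axle mid [0.4918 0.3058 0.1585] len 0.1946 ang 114.46
spare tube mid [0.4929 0.3075 0.1585] len 0.1491 ang 114.18
rim far [[ 0.62319542 -0.27326265  0.085     ]
 [ 0.60840739 -0.46946731  0.085     ]] near [[ 0.342084   -0.45925081  0.045     ]
 [ 0.35799432 -0.2551859   0.045     ]]
((456.5346374511719, 255.6680908203125), (73.2281265258789, 96.79100036621094), 2.385944128036499)
[[ 0.48631102 -0.36616149  0.04      ]] [[417.93756 302.49738]
 [421.96704 205.79028]
 [495.1317  208.8388 ]
 [491.10223 305.5459 ]] [[ 0.352 -0.242  0.085]
 [ 0.627 -0.259  0.085]
 [ 0.618 -0.47   0.085]
 [ 0.342 -0.449  0.085]]
side reproj spare ends [[282.80118715 386.63368168]
 [285.39220858 301.52450591]] worn [[248.18063742 282.7552196 ]
 [279.46134604 227.36883399]]
```

```bash
cat >> h.py <<'E'
def plan(pos,yaw,n=8,tilt=0,dp=2,st=None):
    """rows (tool frame units) from the measured pose to pos, tool down with tool-x yaw (deg)"""
    s=env.state(); p=np.array(s['ee_pos']); R=Rn.from_quat(s['tcp_rot'])
    y=np.radians(yaw); T=Rn.from_matrix(np.array([[np.cos(y),np.sin(y),0],[np.sin(y),-np.cos(y),0],[0,0,-1]]))
    w=(R.inv()*T).as_rotvec(); k=0; rows=[];rots=[]
    for i in range(n):
        rot=w/n; step=(np.array(pos)-p)/n
        Ri=R*Rn.from_rotvec(w*i/n)
        rows.append([round(float(v),dp) for v in Ri.inv().apply(step)/.06]); rots.append([round(float(v),dp) for v in np.degrees(rot)/6])
    print('from',p.round(4),'t',round(s['time_s'],2),'gap',round(s['finger_gap'],4)); print(rows);print(rots)
E
python3 - <<'E'
from h import *
c=load('top0'); t=np.array([.0,0,0])
P=plane(c,[(284,167),(327,166)],.101);Q=plane(c,[(284,156),(327,155)],.161)
th=np.radians(3.78);x=np.array([np.cos(th),np.sin(th)]); m=np.array([.6705,.0583])
print('carton front ahead of worn',[(v[:2]-m)@x for v in list(P)+list(Q)])
plan((.655,.055,.25),3.8,16)
E
```

```text
carton front ahead of worn [np.float64(0.07164151003288498), np.float64(0.06588710301045934), np.float64(0.08735624270689271), np.float64(0.08181943038482699)]
from [ 0.2291 -0.472   0.2308] t 0.1 gap 0.0852
[[-0.3, -0.64, -0.02], [-0.25, -0.66, -0.02], [-0.2, -0.68, -0.02], [-0.15, -0.69, -0.02], [-0.1, -0.7, -0.02], [-0.05, -0.7, -0.02], [0.0, -0.71, -0.02], [0.06, -0.7, -0.02], [0.11, -0.7, -0.02], [0.16, -0.69, -0.02], [0.21, -0.67, -0.02], [0.26, -0.66, -0.02], [0.31, -0.64, -0.02], [0.35, -0.61, -0.02], [0.4, -0.58, -0.02], [0.44, -0.55, -0.02]]
[[-0.0, 0.0, -0.71], [-0.0, 0.0, -0.71], [-0.0, 0.0, -0.71], [-0.0, 0.0, -0.71], [-0.0, 0.0, -0.71], [-0.0, 0.0, -0.71], [-0.0, 0.0, -0.71], [-0.0, 0.0, -0.71], [-0.0, 0.0, -0.71], [-0.0, 0.0, -0.71], [-0.0, 0.0, -0.71], [-0.0, 0.0, -0.71], [-0.0, 0.0, -0.71], [-0.0, 0.0, -0.71], [-0.0, 0.0, -0.71], [-0.0, 0.0, -0.71]]
```

move_arm(
  travel=[
    [-0.3,-0.64,-0.02],
    [-0.25,-0.66,-0.02],
    [-0.2,-0.68,-0.02],
    [-0.15,-0.69,-0.02],
    [-0.1,-0.7,-0.02],
    [-0.05,-0.7,-0.02],
    [0,-0.71,-0.02],
    [0.06,-0.7,-0.02],
  ],
  rot=[
    [0,0,-0.71],
    [0,0,-0.71],
    [0,0,-0.71],
    [0,0,-0.71],
    [0,0,-0.71],
    [0,0,-0.71],
    [0,0,-0.71],
    [0,0,-0.71],
  ],
  grip=0.35,
)

```text
time_s: 1.1
ee_pos: [0.4443, -0.2001, 0.2386]
tcp_rot: [0.968, -0.253, -0.002, -0.002]
wrist_force: [2.0, -0.5, 0.1]
finger_gap: 0.0577
```

```bash
python3 -c "
from h import *
plan((.655,.055,.25),3.8,8)"
```

```text
from [ 0.4443 -0.2001  0.2386] t 1.1 gap 0.0577
[[0.12, -0.68, -0.02], [0.17, -0.67, -0.02], [0.22, -0.65, -0.02], [0.27, -0.64, -0.02], [0.31, -0.62, -0.02], [0.35, -0.59, -0.02], [0.4, -0.56, -0.02], [0.44, -0.53, -0.02]]
[[-0.0, 0.0, -0.69], [-0.0, 0.0, -0.69], [-0.0, 0.0, -0.69], [-0.0, 0.0, -0.69], [-0.0, 0.0, -0.69], [-0.0, 0.0, -0.69], [-0.0, 0.0, -0.69], [-0.0, 0.0, -0.69]]
```

move_arm(
  travel=[
    [0.12,-0.68,-0.02],
    [0.17,-0.67,-0.02],
    [0.22,-0.65,-0.02],
    [0.27,-0.64,-0.02],
    [0.31,-0.62,-0.02],
    [0.35,-0.59,-0.02],
    [0.4,-0.56,-0.02],
    [0.44,-0.53,-0.02],
  ],
  rot=[
    [0,0,-0.69],
    [0,0,-0.69],
    [0,0,-0.69],
    [0,0,-0.69],
    [0,0,-0.69],
    [0,0,-0.69],
    [0,0,-0.69],
    [0,0,-0.69],
  ],
)

```text
time_s: 2.1
ee_pos: [0.6577, 0.0671, 0.2461]
tcp_rot: [0.999, 0.044, -0.003, -0.002]
wrist_force: [1.0, 0.7, 0.4]
finger_gap: 0.0575
```

```bash
python3 -c "
from h import *
c=shot('wrist','w1');print(-c['R'].T@c['t'],c['R'][2]);s=env.state();print(s['ee_pos'],Rn.from_quat(s['tcp_rot']).as_matrix().round(3))
print(proj(c,[(.6705,.0583,.082),(.664,.155,.082),(.677,-.038,.082)]))"
```

```text
[0.65353642 0.13496851 0.3888894 ] [ 0.01606167 -0.26811314 -0.96325353]
[0.65970956 0.07110481 0.24531819] [[ 0.996  0.093 -0.006]
 [ 0.093 -0.996  0.006]
 [-0.006 -0.007 -1.   ]]
[[330.93234464 219.42076601]
 [335.03305547  83.00203237]
 [327.20332418 335.51566342]]
```

View pics/w1.png

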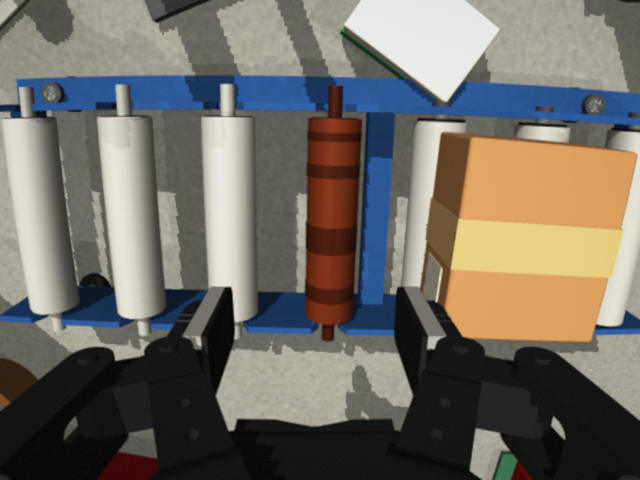

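The wrist view shows the rusted roller with its axle ends at (335,86) and (328,339), within 4 px of where I predicted. The carton is clear of the right finger.

```bash
python3 -c "
from h import *
c=load('w1');P=plane(c,[(335,86),(328,339)],.082);print(P,P.mean(0),np.linalg.norm(P[0]-P[1]))
T=plane(c,[(334,117),(329,325)],.082);print(T)
L=plane(c,[(309,220),(359.5,220)],.085);print(L)
plan((.6705,.057,.13),3.8,6);plan((.6705,.057,.058),3.8,8)"
```

```text
[[ 0.66417087  0.1530038   0.082     ]
 [ 0.67794948 -0.04111224  0.082     ]] [0.67106017 0.05594578 0.082     ] 0.19460444499809232
[[ 0.66551114  0.13205212  0.082     ]
 [ 0.67751378 -0.02842354  0.082     ]]
[[0.65434707 0.05718246 0.085     ]
 [0.69126946 0.06048352 0.085     ]]
from [0.6597 0.0711 0.2453] t 2.15 gap 0.0577
[[0.03, 0.04, 0.32], [0.03, 0.04, 0.32], [0.03, 0.04, 0.32], [0.03, 0.04, 0.32], [0.03, 0.04, 0.32], [0.03, 0.04, 0.32]]
[[-0.01, 0.01, 0.04], [-0.01, 0.01, 0.04], [-0.01, 0.01, 0.04], [-0.01, 0.01, 0.04], [-0.01, 0.01, 0.04], [-0.01, 0.01, 0.04]]
from [0.6597 0.0711 0.2453] t 2.15 gap 0.0577
[[0.02, 0.03, 0.39], [0.02, 0.03, 0.39], [0.02, 0.03, 0.39], [0.02, 0.03, 0.39], [0.02, 0.03, 0.39], [0.02, 0.03, 0.39], [0.02, 0.03, 0.39], [0.02, 0.03, 0.39]]
[[-0.01, 0.01, 0.03], [-0.01, 0.01, 0.03], [-0.01, 0.01, 0.03], [-0.01, 0.01, 0.03], [-0.01, 0.01, 0.03], [-0.01, 0.01, 0.03], [-0.01, 0.01, 0.03], [-0.01, 0.01, 0.03]]
```

move_arm(
  travel=[
    [0.06,0.08,0.3],
    [0.06,0.08,0.32],
    [0.06,0.06,0.32],
    [0.01,0.02,0.32],
    [0,0,0.32],
    [0,0,0.2],
    [0,0,0],
    [0,0,0],
  ],
  rot=[
    [-0.03,0.03,0.1],
    [-0.03,0.03,0.1],
    [0,0,0.05],
    [0,0,0],
    [0,0,0],
    [0,0,0],
    [0,0,0],
    [0,0,0],
  ],
)

```text
time_s: 3.15
ee_pos: [0.6718, 0.0597, 0.132]
tcp_rot: [0.999, 0.035, -0.002, -0.0]
wrist_force: [0.0, 0.1, -0.3]
finger_gap: 0.0575
```

```bash
python3 -c "
from h import *
plan((.671,.056,.058),3.8,4)"
```

```text
from [0.6718 0.0597 0.132 ] t 3.15 gap 0.0575
[[-0.0, 0.02, 0.31], [-0.0, 0.02, 0.31], [-0.0, 0.02, 0.31], [-0.0, 0.02, 0.31]]
[[-0.0, 0.01, 0.01], [-0.0, 0.01, 0.01], [-0.0, 0.01, 0.01], [-0.0, 0.01, 0.01]]
```

move_arm(
  travel=[
    [0,0.02,0.31],
    [0,0.02,0.31],
    [0,0.02,0.31],
    [0,0.01,0.25],
    [0,0,0.05],
    [0,0,0],
    [0,0,0],
    [0,0,0],
  ],
  rot=[
    [0,0.02,0.02],
    [0,0.02,0.02],
    [0,0,0],
    [0,0,0],
    [0,0,0],
    [0,0,0],
    [0,0,0],
    [0,0,0],
  ],
)

```text
time_s: 4.15
ee_pos: [0.6733, 0.0556, 0.0635]
tcp_rot: [0.999, 0.033, 0.002, -0.0]
wrist_force: [-2.0, 0.8, -1.6]
finger_gap: 0.0577
```

move_arm(
  travel=[
    [0,0,0],
    [0,0,0],
    [0,0,0],
    [0,0,0],
    [0,0,0],
    [0,0,0],
    [0,0,-0.1],
    [0,0,-0.2],
  ],
  rot=[
    [0,0,0],
    [0,0,0],
    [0,0,0],
    [0,0,0],
    [0,0,0],
    [0,0,0],
    [0,0,0],
    [0,0,0],
  ],
  grip=-1,
  force=60,
)

```text
time_s: 5.15
ee_pos: [0.673, 0.0555, 0.0822]
tcp_rot: [0.999, 0.033, 0.002, -0.0]
wrist_force: [0.3, -0.2, -4.3]
finger_gap: 0.0365
```

Roller gripped, with 4 N of weight on the wrist. Now lift it and carry it to the bin.

move_arm(
  travel=[
    [0,0,-0.4],
    [0,0,-0.5],
    [0,0,-0.5],
    [0,0,-0.5],
    [0,0.3,-0.2],
    [0,0.5,0],
    [0,0.6,0],
    [0,0.6,0],
  ],
  rot=[
    [0,0,0],
    [0,0,0],
    [0,0,0],
    [0,0,0],
    [0,0,0],
    [0,0,0.3],
    [0,0,0.6],
    [0,0,0.8],
  ],
)

```text
time_s: 6.15
ee_pos: [0.6784, -0.068, 0.2178]
tcp_rot: [0.998, -0.057, 0.006, -0.0]
wrist_force: [-0.2, -0.3, -3.7]
finger_gap: 0.0361
```

```bash
python3 -c "
from h import *
plan((.483,-.364,.2),-93,16)"
```

```text
from [ 0.6784 -0.068   0.2178] t 6.15 gap 0.0361
[[-0.17, 0.33, 0.02], [-0.14, 0.34, 0.02], [-0.1, 0.35, 0.02], [-0.07, 0.36, 0.02], [-0.03, 0.37, 0.02], [0.0, 0.37, 0.02], [0.04, 0.37, 0.02], [0.07, 0.36, 0.02], [0.1, 0.35, 0.02], [0.14, 0.34, 0.02], [0.17, 0.33, 0.02], [0.2, 0.31, 0.02], [0.23, 0.29, 0.02], [0.25, 0.27, 0.02], [0.28, 0.24, 0.02], [0.3, 0.22, 0.02]]
[[-0.01, -0.01, 0.9], [-0.01, -0.01, 0.9], [-0.01, -0.01, 0.9], [-0.01, -0.01, 0.9], [-0.01, -0.01, 0.9], [-0.01, -0.01, 0.9], [-0.01, -0.01, 0.9], [-0.01, -0.01, 0.9], [-0.01, -0.01, 0.9], [-0.01, -0.01, 0.9], [-0.01, -0.01, 0.9], [-0.01, -0.01, 0.9], [-0.01, -0.01, 0.9], [-0.01, -0.01, 0.9], [-0.01, -0.01, 0.9], [-0.01, -0.01, 0.9]]
```

move_arm(
  travel=[
    [-0.17,0.33,0.02],
    [-0.14,0.34,0.02],
    [-0.1,0.35,0.02],
    [-0.07,0.36,0.02],
    [-0.03,0.37,0.02],
    [0,0.37,0.02],
    [0.04,0.37,0.02],
    [0.07,0.36,0.02],
  ],
  rot=[
    [-0.01,-0.01,0.9],
    [-0.01,-0.01,0.9],
    [-0.01,-0.01,0.9],
    [-0.01,-0.01,0.9],
    [-0.01,-0.01,0.9],
    [-0.01,-0.01,0.9],
    [-0.01,-0.01,0.9],
    [-0.01,-0.01,0.9],
  ],
)

```text
time_s: 7.15
ee_pos: [0.573, -0.2297, 0.2055]
tcp_rot: [0.9, -0.435, 0.001, 0.003]
wrist_force: [0.6, -0.3, -3.8]
finger_gap: 0.0362
```

```bash
python3 -c "
from h import *
plan((.483,-.364,.2),-93,7)"
```

```text
from [ 0.573  -0.2297  0.2055] t 7.15 gap 0.0362
[[0.12, 0.37, 0.02], [0.15, 0.35, 0.01], [0.19, 0.33, 0.01], [0.22, 0.31, 0.01], [0.25, 0.29, 0.01], [0.28, 0.26, 0.01], [0.31, 0.23, 0.01]]
[[0.0, -0.01, 0.99], [0.0, -0.01, 0.99], [0.0, -0.01, 0.99], [0.0, -0.01, 0.99], [0.0, -0.01, 0.99], [0.0, -0.01, 0.99], [0.0, -0.01, 0.99]]
```

move_arm(
  travel=[
    [0.12,0.37,0.02],
    [0.15,0.35,0.01],
    [0.19,0.33,0.01],
    [0.22,0.31,0.01],
    [0.25,0.29,0.01],
    [0.28,0.26,0.01],
    [0.31,0.23,0.01],
    [0,0,0],
  ],
  rot=[
    [0,0,0.98],
    [0,0,0.98],
    [0,0,0.98],
    [0,0,0.98],
    [0,0,0.98],
    [0,0,0.98],
    [0,0,0.98],
    [0,0,0],
  ],
)

```text
time_s: 8.15
ee_pos: [0.4728, -0.3746, 0.2002]
tcp_rot: [-0.678, 0.735, -0.001, -0.004]
wrist_force: [-0.1, -0.4, -3.4]
finger_gap: 0.0366
```

```bash
python3 -c "
from h import *
plan((.483,-.364,.06),-93,5)
c=shot('wrist','w2')
print(proj(c,[(.616,-.371+.09,.085),(.616,-.371-.09,.085),(.35,-.357+.09,.045),(.35,-.357-.09,.045)]))"
```

```text
from [ 0.4728 -0.3746  0.2002] t 8.15 gap 0.0366
[[-0.04, -0.03, 0.47], [-0.04, -0.03, 0.47], [-0.04, -0.03, 0.47], [-0.04, -0.03, 0.47], [-0.04, -0.03, 0.47]]
[[0.01, -0.01, -0.05], [0.01, -0.01, -0.05], [0.01, -0.01, -0.05], [0.01, -0.01, -0.05], [0.01, -0.01, -0.05]]
[[126.66784556  -5.68621377]
 [445.18371644 -34.65186157]
 [192.27639185 366.58846622]
 [414.16791504 350.55615372]]
```

View pics/w2.png

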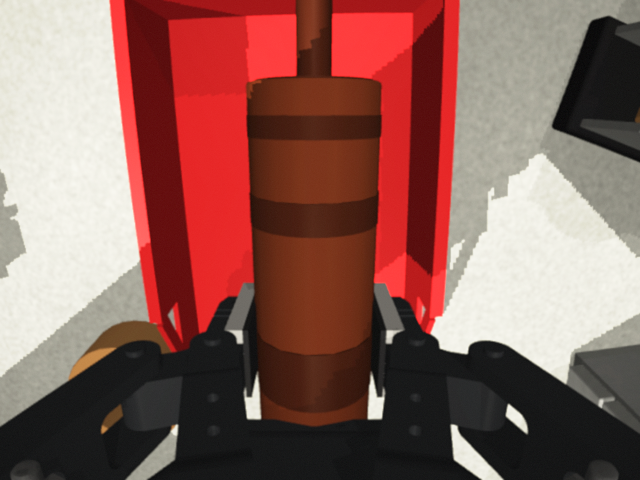

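The wrist view shows the rusted roller held at (315,250), lined up along the bin and between its walls at x≈140 and 440. Next: lower and release.

move_arm(
  travel=[
    [-0.05,-0.06,0.45],
    [-0.05,-0.06,0.45],
    [-0.05,-0.04,0.45],
    [-0.03,0,0.45],
    [0,0,0.45],
    [0,0,0.4],
    [0,0,0.1],
    [0,0,0],
  ],
  rot=[
    [0,0,-0.08],
    [0,0,-0.08],
    [0,0,-0.08],
    [0,0,0],
    [0,0,0],
    [0,0,0],
    [0,0,0],
    [0,0,0],
  ],
)

```text
time_s: 9.2
ee_pos: [0.4861, -0.3624, 0.0316]
tcp_rot: [-0.694, 0.72, -0.002, -0.003]
wrist_force: [-0.2, -1.0, -3.3]
finger_gap: 0.0363
```

move_arm(
  travel=[
    [0,0,0],
    [0,0,0],
    [0,0,0],
    [0,0,0],
    [0,0,0],
    [0,0,-0.4],
    [0,0,-0.6],
    [0,0,-0.6],
  ],
  rot=[
    [0,0,0],
    [0,0,0],
    [0,0,0],
    [0,0,0],
    [0,0,0],
    [0,0,0],
    [0,0,0],
    [0,0,0],
  ],
  grip=0.4,
)

```text
time_s: 10.2
ee_pos: [0.4863, -0.3618, 0.1311]
tcp_rot: [-0.694, 0.72, -0.002, -0.003]
wrist_force: [0.7, -1.2, -0.3]
finger_gap: 0.0597
```

move_arm(
  travel=[
    [0,0,-0.6],
    [0,0,-0.6],
    [0,0,-0.2],
    [0,0,0],
    [0,0,0],
    [0,0,0],
    [0,0,0],
    [0,0,0],
  ],
  rot=[
    [0,0,0],
    [0,0,-0.5],
    [0,0,-0.8],
    [0,0,-0.8],
    [0,0,-0.8],
    [0,0,-0.8],
    [0,0,-0.8],
    [0,0,-0.8],
  ],
)

```text
time_s: 11.2
ee_pos: [0.4871, -0.362, 0.2219]
tcp_rot: [0.869, -0.494, 0.004, 0.004]
wrist_force: [0.1, 0.7, -0.2]
finger_gap: 0.06
```

```bash
python3 -c "
from h import *
c=shot('top','top1');h=cv2.cvtColor(c['img'],cv2.COLOR_RGB2HSV)
m=cv2.inRange(h,(4,120,20),(14,255,150));m[:200]=0;m[310:]=0;m[:,:415]=0;m[:,500:]=0
q=np.argwhere(m)[:,::-1].astype(np.float32);r=cv2.minAreaRect(q);print(len(q),r,plane(c,[r[0]],.023))
cv2.imwrite('pics/crop2.png',cv2.resize(c['img'][180:330,380:540,::-1],None,fx=3,fy=3))
# above spare, 60 mm higher
plan((.4923,.3067,.30),24.3,24)"
```

```text
2700 ((457.0, 266.0), (86.0, 84.0), 90.0) [[ 0.45682572 -0.37118192  0.023     ]]
from [ 0.4871 -0.362   0.2219] t 11.25 gap 0.0595
[[-0.4, -0.24, -0.06], [-0.38, -0.27, -0.06], [-0.36, -0.29, -0.06], [-0.35, -0.31, -0.06], [-0.33, -0.33, -0.06], [-0.31, -0.35, -0.06], [-0.28, -0.37, -0.06], [-0.26, -0.38, -0.06], [-0.24, -0.4, -0.06], [-0.21, -0.41, -0.06], [-0.19, -0.42, -0.06], [-0.16, -0.44, -0.06], [-0.13, -0.44, -0.06], [-0.11, -0.45, -0.06], [-0.08, -0.46, -0.06], [-0.05, -0.46, -0.06], [-0.02, -0.46, -0.06], [0.0, -0.46, -0.06], [0.03, -0.46, -0.06], [0.06, -0.46, -0.06], [0.09, -0.46, -0.05], [0.11, -0.45, -0.05], [0.14, -0.44, -0.05], [0.17, -0.43, -0.05]]
[[0.0, -0.0, -0.58], [0.0, -0.0, -0.58], [0.0, -0.0, -0.58], [0.0, -0.0, -0.58], [0.0, -0.0, -0.58], [0.0, -0.0, -0.58], [0.0, -0.0, -0.58], [0.0, -0.0, -0.58], [0.0, -0.0, -0.58], [0.0, -0.0, -0.58], [0.0, -0.0, -0.58], [0.0, -0.0, -0.58], [0.0, -0.0, -0.58], [0.0, -0.0, -0.58], [0.0, -0.0, -0.58], [0.0, -0.0, -0.58], [0.0, -0.0, -0.58], [0.0, -0.0, -0.58], [0.0, -0.0, -0.58], [0.0, -0.0, -0.58], [0.0, -0.0, -0.58], [0.0, -0.0, -0.58], [0.0, -0.0, -0.58], [0.0, -0.0, -0.58]]
```

View pics/crop2.png

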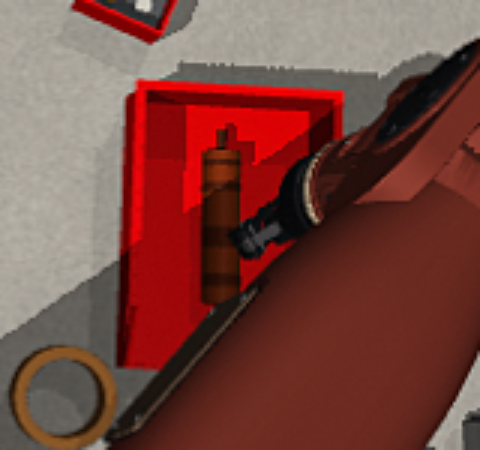

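The crop shows the rusted roller lying inside the bin, centre about (222,225) in the crop. Next, go above the stand.

move_arm(
  travel=[
    [-0.6,-0.36,-0.1],
    [-0.58,-0.42,-0.1],
    [-0.55,-0.46,-0.1],
    [-0.53,-0.5,-0.1],
    [-0.48,-0.53,-0.1],
    [-0.44,-0.56,-0.1],
    [-0.4,-0.58,-0.1],
    [-0.35,-0.6,-0.1],
  ],
  rot=[
    [0,0,-0.85],
    [0,0,-0.85],
    [0,0,-0.85],
    [0,0,-0.85],
    [0,0,-0.85],
    [0,0,-0.85],
    [0,0,-0.85],
    [0,0,-0.85],
  ],
)

```text
time_s: 12.25
ee_pos: [0.4658, -0.0137, 0.2665]
tcp_rot: [0.988, -0.156, 0.003, 0.005]
wrist_force: [0.6, -0.0, 0.2]
finger_gap: 0.0597
```

```bash
python3 -c "
from h import *
plan((.4923,.3067,.30),24.3,8)"
```

```text
from [ 0.4658 -0.0137  0.2665] t 12.25 gap 0.0597
[[-0.15, -0.65, -0.08], [-0.09, -0.66, -0.08], [-0.03, -0.67, -0.08], [0.03, -0.67, -0.07], [0.09, -0.66, -0.07], [0.15, -0.65, -0.07], [0.21, -0.63, -0.07], [0.27, -0.61, -0.07]]
[[0.01, -0.0, -0.88], [0.01, -0.0, -0.88], [0.01, -0.0, -0.88], [0.01, -0.0, -0.88], [0.01, -0.0, -0.88], [0.01, -0.0, -0.88], [0.01, -0.0, -0.88], [0.01, -0.0, -0.88]]
```

move_arm(
  travel=[
    [-0.15,-0.65,-0.08],
    [-0.09,-0.66,-0.08],
    [-0.03,-0.67,-0.08],
    [0.03,-0.67,-0.07],
    [0.09,-0.66,-0.07],
    [0.15,-0.65,-0.07],
    [0.2,-0.55,-0.07],
    [0.1,-0.25,0],
  ],
  rot=[
    [0,0,-0.88],
    [0,0,-0.88],
    [0,0,-0.88],
    [0,0,-0.88],
    [0,0,-0.88],
    [0,0,-0.88],
    [0,0,-0.6],
    [0,0,-0.3],
  ],
)

```text
time_s: 13.25
ee_pos: [0.4879, 0.2888, 0.2967]
tcp_rot: [0.985, 0.173, 0.003, 0.006]
wrist_force: [-0.5, -0.3, 0.1]
finger_gap: 0.0596
```

```bash
python3 -c "
from h import *
c=shot('wrist','w3');plan((.4923,.3067,.30),24.3,4)
u=np.array([-np.sin(np.radians(24.3)),np.cos(np.radians(24.3)),0])
m=np.array([.4923,.3067,.1585]);print(proj(c,[m+.097*u,m+.075*u,m,m-.097*u]))"
```

```text
from [0.4878 0.2898 0.2964] t 13.3 gap 0.06
[[0.04, -0.06, -0.02], [0.04, -0.06, -0.02], [0.04, -0.06, -0.02], [0.05, -0.06, -0.02]]
[[0.03, -0.01, -0.18], [0.03, -0.01, -0.18], [0.03, -0.01, -0.18], [0.03, -0.01, -0.18]]
[[317.07820557  33.8972244 ]
 [319.75053882  70.79050086]
 [328.08563413 188.51523055]
 [337.00260605 318.82133893]]
```

View pics/w3.png

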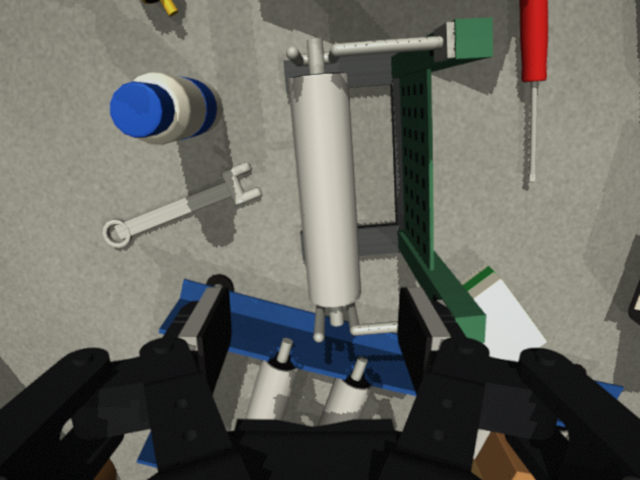

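The new roller is seen in the hooks with its axle tips at (315,38) and (338,325), a few px from the prediction.

```bash
python3 -c "
from h import *
c=load('w3');P=plane(c,[(315,38),(338,325)],.1585);d=P[0]-P[1];m=P.mean(0);print(m,np.linalg.norm(d),np.degrees(np.arctan2(d[1],d[0]))-90)
T=plane(c,[(320,72.5),(334.5,304)],.1585);print(T.mean(0),np.linalg.norm(T[0]-T[1]))
plan((.4925,.304,.22),24.6,6)"
```

```text
[0.4933691  0.30308338 0.1585    ] 0.1968611427622676 24.848255268554468
[0.4940802  0.30153385 0.1585    ] 0.1588086700220005
from [0.4878 0.2898 0.2964] t 13.3 gap 0.06
[[0.03, -0.04, 0.21], [0.03, -0.03, 0.21], [0.03, -0.03, 0.21], [0.03, -0.03, 0.21], [0.03, -0.03, 0.21], [0.03, -0.03, 0.21]]
[[0.02, -0.0, -0.13], [0.02, -0.0, -0.13], [0.02, -0.0, -0.13], [0.02, -0.0, -0.13], [0.02, -0.0, -0.13], [0.02, -0.0, -0.13]]
```

move_arm(
  travel=[
    [0.05,-0.07,0.2],
    [0.05,-0.07,0.22],
    [0.04,-0.06,0.22],
    [0.02,-0.02,0.22],
    [0,0,0.22],
    [0,0,0.1],
    [0,0,0],
    [0,0,0],
  ],
  rot=[
    [0.04,-0.01,-0.3],
    [0.04,0,-0.3],
    [0.02,0,-0.15],
    [0,0,0],
    [0,0,0],
    [0,0,0],
    [0,0,0],
    [0,0,0],
  ],
)

```text
time_s: 14.3
ee_pos: [0.4917, 0.3028, 0.2193]
tcp_rot: [0.977, 0.212, -0.001, 0.001]
wrist_force: [-0.2, 0.0, 0.2]
finger_gap: 0.0598
```

```bash
python3 -c "
from h import *
plan((.493,.304,.1375),24.7,5,dp=3);print(Rn.from_quat(env.state()['tcp_rot']).as_matrix().round(4))"
```

```text
from [0.4917 0.3028 0.2193] t 14.3 gap 0.0598
[[0.006, -0.002, 0.273], [0.006, -0.002, 0.273], [0.006, -0.002, 0.273], [0.006, -0.002, 0.273], [0.006, -0.002, 0.273]]
[[0.004, 0.003, -0.008], [0.004, 0.003, -0.008], [0.004, 0.003, -0.008], [0.004, 0.003, -0.008], [0.004, 0.003, -0.008]]
[[ 9.102e-01  4.142e-01 -7.000e-04]
 [ 4.142e-01 -9.102e-01 -2.400e-03]
 [-1.600e-03  1.800e-03 -1.000e+00]]
```

move_arm(
  travel=[
    [0.02,-0.01,0.27],
    [0.01,0,0.27],
    [0,0,0.27],
    [0,0,0.27],
    [0,0,0.22],
    [0,0,0.05],
    [0,0,0.02],
    [0,0,0],
  ],
  rot=[
    [0.02,0.01,-0.03],
    [0,0,0],
    [0,0,0],
    [0,0,0],
    [0,0,0],
    [0,0,0],
    [0,0,0],
    [0,0,0],
  ],
)

```text
time_s: 15.3
ee_pos: [0.4964, 0.3056, 0.1392]
tcp_rot: [0.977, 0.213, 0.004, -0.001]
wrist_force: [0.4, -0.3, -0.3]
finger_gap: 0.0599
```

move_arm(
  travel=[
    [0,0,0],
    [0,0,0],
    [0,0,0],
    [0,0,0],
    [0,0,0],
    [0,0,0],
    [0,0,0],
    [0,0,0],
  ],
  rot=[
    [0,0,0],
    [0,0,0],
    [0,0,0],
    [0,0,0],
    [0,0,0],
    [0,0,0],
    [0,0,0],
    [0,0,0],
  ],
  grip=-1,
  force=70,
)

```text
time_s: 16.3
ee_pos: [0.4946, 0.3048, 0.1397]
tcp_rot: [0.977, 0.214, 0.002, -0.001]
wrist_force: [-1.2, -1.3, -0.3]
finger_gap: 0.036
```

move_arm(
  travel=[
    [0,0,-0.15],
    [0,0,-0.3],
    [0,0,-0.3],
    [0,0,-0.3],
    [0,0,-0.3],
    [0,0,-0.1],
    [0,0,0],
    [0,0,0],
  ],
  rot=[
    [0,0,0],
    [0,0,0],
    [0,0,0],
    [0,0,0],
    [0,0,0],
    [0,0,0],
    [0,0,0],
    [0,0,0],
  ],
)

```text
time_s: 17.3
ee_pos: [0.4943, 0.3047, 0.23]
tcp_rot: [0.977, 0.213, 0.002, -0.001]
wrist_force: [0.5, -0.7, -4.4]
finger_gap: 0.036
```

```bash
python3 -c "
from h import *
c=shot('wrist','w4');s=env.state();print(s['wrist_force'],s['ft_torque'],s['finger_gap'],s['ee_pos']);R=Rn.from_quat(s['tcp_rot']).as_matrix();print(R.round(4))
plan((.6705,.056,.24),3.8,16)"
```

```text
[ 0.83245016  0.81051709 -3.23165911] [-0.00845969 -0.04398855  0.03797681] 0.03619579458373169 [0.49422347 0.30467414 0.22985566]
[[ 9.088e-01  4.172e-01  3.700e-03]
 [ 4.172e-01 -9.088e-01  1.900e-03]
 [ 4.200e-03 -2.000e-04 -1.000e+00]]
from [0.4942 0.3047 0.2299] t 17.35 gap 0.0362
[[0.06, 0.31, -0.01], [0.07, 0.31, -0.01], [0.07, 0.31, -0.01], [0.08, 0.31, -0.01], [0.09, 0.31, -0.01], [0.09, 0.3, -0.01], [0.1, 0.3, -0.01], [0.11, 0.3, -0.01], [0.11, 0.3, -0.01], [0.12, 0.29, -0.01], [0.13, 0.29, -0.01], [0.13, 0.29, -0.01], [0.14, 0.28, -0.01], [0.15, 0.28, -0.01], [0.15, 0.28, -0.01], [0.16, 0.27, -0.01]]
[[-0.0, -0.0, 0.22], [-0.0, -0.0, 0.22], [-0.0, -0.0, 0.22], [-0.0, -0.0, 0.22], [-0.0, -0.0, 0.22], [-0.0, -0.0, 0.22], [-0.0, -0.0, 0.22], [-0.0, -0.0, 0.22], [-0.0, -0.0, 0.22], [-0.0, -0.0, 0.22], [-0.0, -0.0, 0.22], [-0.0, -0.0, 0.22], [-0.0, -0.0, 0.22], [-0.0, -0.0, 0.22], [-0.0, -0.0, 0.22], [-0.0, -0.0, 0.22]]
```

View pics/w4.png

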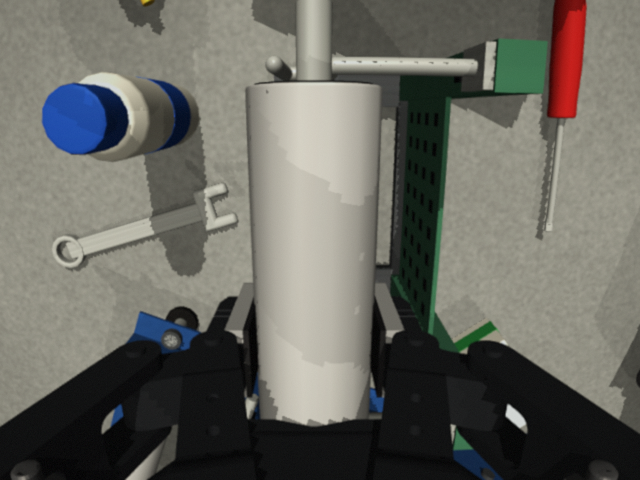

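The new roller is held squarely, tube end at (314,81), clear of the hook.

```bash
python3 -c "
from h import *
s=env.state();R=Rn.from_quat(s['tcp_rot']).as_matrix();p=s['ee_pos']
c=load('w4')
for z in(.019,.024):
    P=plane(c,[(314,82)],p[2]+z+.005)[0];print('end rel TCP in tool',R.T@(P-p))
w=load('w2'); print('w2 end from cam',(lambda o,d:(d[0]))(*ray(w,[(314,79)])))
h=cv2.cvtColor(c['img'],cv2.COLOR_RGB2GRAY);print(h[60:100,314])"
```

```text
end rel TCP in tool [ 0.00058806 -0.07542365 -0.02398027]
end rel TCP in tool [ 0.00059134 -0.07512643 -0.02898037]
w2 end from cam [ 0.06475737 -0.01377269 -1.05956267]
[172 172 173 173 170 174 173 172 172 172 173 172 173 174 173 174 172 173
 172 154  97  79 156 208 213 208 205 203 202 204 203 204 202 204 204 204
 204 203 204 204]
```

move_arm(
  travel=[
    [0.06,0.31,-0.02],
    [0.07,0.4,-0.02],
    [0.09,0.45,-0.02],
    [0.1,0.45,-0.02],
    [0.11,0.45,-0.02],
    [0.12,0.45,-0.02],
    [0.14,0.45,-0.02],
    [0.16,0.43,-0.02],
  ],
  rot=[
    [0,0,0.25],
    [0,0,0.3],
    [0,0,0.32],
    [0,0,0.32],
    [0,0,0.32],
    [0,0,0.32],
    [0,0,0.32],
    [0,0,0.32],
  ],
)

```text
time_s: 18.35
ee_pos: [0.6087, 0.1153, 0.2361]
tcp_rot: [0.997, 0.079, -0.001, 0.001]
wrist_force: [-0.5, 0.7, -3.9]
finger_gap: 0.036
```

```bash
python3 -c "
from h import *
plan((.670,.056,.22),3.8,6)"
```

```text
from [0.6087 0.1153 0.2361] t 18.35 gap 0.036
[[0.14, 0.19, 0.04], [0.15, 0.19, 0.04], [0.15, 0.19, 0.04], [0.15, 0.18, 0.04], [0.15, 0.18, 0.04], [0.16, 0.18, 0.04]]
[[0.0, 0.0, 0.15], [0.0, 0.0, 0.15], [0.0, 0.0, 0.15], [0.0, 0.0, 0.15], [0.0, 0.0, 0.15], [0.0, 0.0, 0.15]]
```

move_arm(
  travel=[
    [0.16,0.2,0.04],
    [0.18,0.22,0.04],
    [0.18,0.22,0.04],
    [0.18,0.2,0.04],
    [0.12,0.12,0.04],
    [0.04,0.04,0.04],
    [0,0,0],
    [0,0,0],
  ],
  rot=[
    [0,0,0.18],
    [0,0,0.18],
    [0,0,0.18],
    [0,0,0.18],
    [0,0,0.1],
    [0,0,0],
    [0,0,0],
    [0,0,0],
  ],
)

```text
time_s: 19.35
ee_pos: [0.6705, 0.0576, 0.2188]
tcp_rot: [0.999, 0.032, -0.002, 0.0]
wrist_force: [-0.1, 1.5, -4.0]
finger_gap: 0.0362
```

```bash
python3 -c "
from h import *
plan((.671,.0565,.13),3.8,6)
c=shot('wrist','w5')
t=np.radians(3.8);y=np.array([-np.sin(t),np.cos(t),0]);x=np.array([np.cos(t),np.sin(t),0]);m=np.array([.671,.0565,.097])
print(proj(c,[m+.0825*y+k*x for k in(-.0135,0,.0135)]))
cv2.imwrite('pics/crop3.png',cv2.resize(c['img'][0:200,180:460,::-1],None,fx=2.5,fy=2.5))"
```

```text
from [0.6705 0.0576 0.2188] t 19.35 gap 0.0362
[[0.0, 0.0, 0.25], [0.0, 0.0, 0.25], [0.0, 0.0, 0.25], [0.0, 0.0, 0.25], [0.0, 0.0, 0.25], [0.0, 0.0, 0.25]]
[[0.0, 0.01, -0.0], [0.0, 0.01, -0.0], [0.0, 0.01, -0.0], [0.0, 0.01, -0.0], [0.0, 0.01, -0.0], [0.0, 0.01, -0.0]]
[[291.43766091  87.06356837]
 [314.17555489  86.97515729]
 [336.92475939  86.97010702]]
```

View pics/crop3.png

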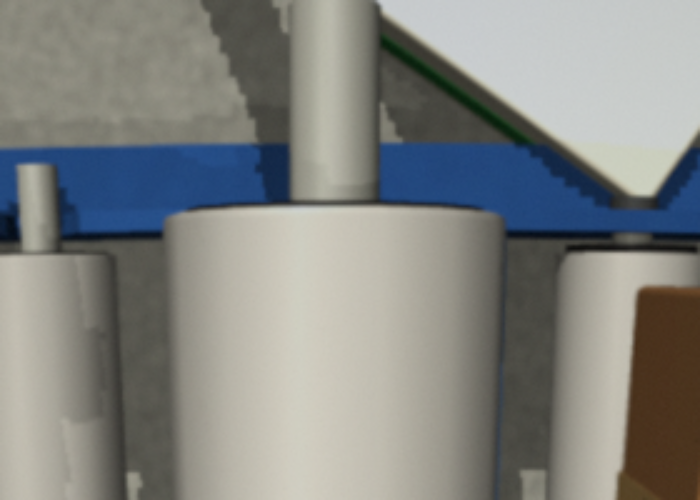

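The view shows the new roller over the empty place, axle at crop (335,100), with its neighbours clear on both sides. Now lower it.

move_arm(
  travel=[
    [0.02,0,0.25],
    [0.01,0.01,0.3],
    [0,0.01,0.3],
    [0,0,0.3],
    [0,0,0.3],
    [0,0,0.2],
    [0,0,0.1],
    [0,0,0],
  ],
  rot=[
    [0,0.03,0],
    [0,0,0],
    [0,0,0],
    [0,0,0],
    [0,0,0],
    [0,0,0],
    [0,0,0],
    [0,0,0],
  ],
)

```text
time_s: 20.4
ee_pos: [0.6723, 0.059, 0.114]
tcp_rot: [0.999, 0.034, 0.002, 0.0]
wrist_force: [-0.3, 0.3, -3.5]
finger_gap: 0.0363
```

```bash
python3 -c "
from h import *
plan((.671,.0565,.065),3.8,8,dp=3);print(Rn.from_quat(env.state()['tcp_rot']).as_matrix().round(4))"
```

```text
from [0.6723 0.059  0.114 ] t 20.4 gap 0.0363
[[-0.004, 0.005, 0.102], [-0.003, 0.005, 0.102], [-0.003, 0.005, 0.102], [-0.003, 0.005, 0.102], [-0.003, 0.005, 0.102], [-0.003, 0.005, 0.102], [-0.003, 0.005, 0.102], [-0.003, 0.005, 0.102]]
[[0.001, -0.004, 0.003], [0.001, -0.004, 0.003], [0.001, -0.004, 0.003], [0.001, -0.004, 0.003], [0.001, -0.004, 0.003], [0.001, -0.004, 0.003], [0.001, -0.004, 0.003], [0.001, -0.004, 0.003]]
[[ 9.976e-01  6.850e-02  3.800e-03]
 [ 6.850e-02 -9.977e-01 -3.000e-04]
 [ 3.800e-03  5.000e-04 -1.000e+00]]
```

move_arm(
  travel=[
    [-0.01,0.02,0.12],
    [-0.01,0.02,0.15],
    [0,0.01,0.15],
    [0,0,0.12],
    [0,0,0.1],
    [0,0,0.08],
    [0,0,0.02],
    [0,0,0],
  ],
  rot=[
    [0,-0.02,0.01],
    [0,0,0],
    [0,0,0],
    [0,0,0],
    [0,0,0],
    [0,0,0],
    [0,0,0],
    [0,0,0],
  ],
)

```text
time_s: 21.4
ee_pos: [0.6722, 0.0557, 0.0676]
tcp_rot: [0.999, 0.034, 0.002, 0.0]
wrist_force: [1.0, 1.6, -4.2]
finger_gap: 0.0361
```

move_arm(
  travel=[
    [0,0,0.02],
    [0,0,0.02],
    [0,0,0.02],
    [0,0,0.02],
    [0,0,0.02],
    [0,0,0],
    [0,0,0],
    [0,0,0],
  ],
  rot=[
    [0,0,0],
    [0,0,0],
    [0,0,0],
    [0,0,0],
    [0,0,0],
    [0,0,0],
    [0,0,0],
    [0,0,0],
  ],
)

```text
time_s: 22.4
ee_pos: [0.6729, 0.0557, 0.0635]
tcp_rot: [0.999, 0.034, 0.003, 0.0]
wrist_force: [-0.6, -0.3, 0.1]
finger_gap: 0.0363
```

The wrist load went to zero at the expected height, so the roller is resting on the slot floors. Release and back straight up.

move_arm(
  travel=[
    [0,0,0],
    [0,0,0],
    [0,0,0],
    [0,0,0],
    [0,0,0],
    [0,0,-0.2],
    [0,0,-0.3],
    [0,0,-0.4],
  ],
  rot=[
    [0,0,0],
    [0,0,0],
    [0,0,0],
    [0,0,0],
    [0,0,0],
    [0,0,0],
    [0,0,0],
    [0,0,0],
  ],
  grip=0.35,
)

```text
time_s: 23.4
ee_pos: [0.6726, 0.0557, 0.1195]
tcp_rot: [0.999, 0.034, 0.003, 0.0]
wrist_force: [0.2, 0.1, 0.1]
finger_gap: 0.0573
```

move_arm(
  travel=[
    [0,0,-0.5],
    [0,0,-0.5],
    [0,0,-0.5],
    [0,0,-0.5],
    [0,0,-0.3],
    [0,0,0],
    [0,0,0],
    [0,0,0],
  ],
  rot=[
    [0,0,0],
    [0,0,0],
    [0,0,0],
    [0,0,0],
    [0,0,0],
    [0,0,0],
    [0,0,0],
    [0,0,0],
  ],
)

```text
time_s: 24.4
ee_pos: [0.6734, 0.0557, 0.2698]
tcp_rot: [0.999, 0.034, 0.008, 0.001]
wrist_force: [-0.6, 0.4, -0.3]
finger_gap: 0.0577
```

```bash
python3 -c "
from h import *
c=shot('wrist','w6');print(env.state()['ee_pos'],env.state()['wrist_force'])
d=shot('side','side2');cv2.imwrite('pics/crop4.png',cv2.resize(d['img'][180:360,140:400,::-1],None,fx=3,fy=3))"
```

```text
[0.6733456  0.05569808 0.26960974] [0.17229455 0.74603662 0.84254139]
```

View pics/w6.png

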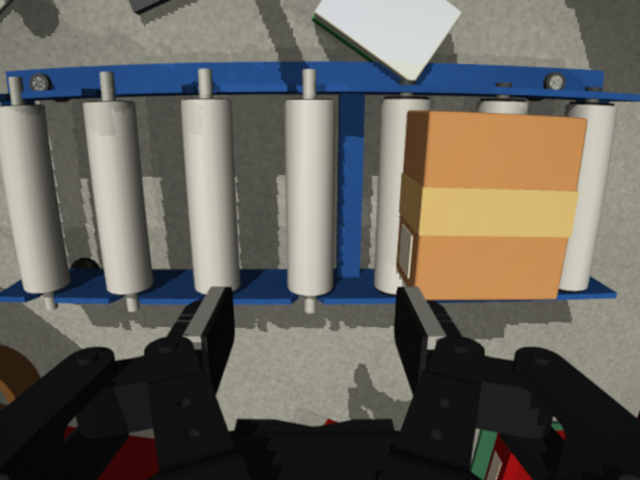

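The new roller sits in line with its neighbours, axle ends at (309,69) and (310,312). One numeric check, then hand in.

```bash
python3 -c "
from h import *
c=load('w6')
for n,a,b in(('spare',(309,69),(310,312)),('c',(205,69),(None)),):
    if b: P=plane(c,[a,b],.082);d=P[0]-P[1];print(n,P.mean(0),np.linalg.norm(d),np.degrees(np.arctan2(d[1],d[0]))-90)
tops=plane(c,[(15.5,77),(107,72),(205,69),(309,69)],.082);print(np.diff(tops,axis=0)); print(tops)
env.job_done();print(env.state()['time_s'])"
```

```text
spare [0.67339741 0.05482483 0.082     ] 0.19602939218139373 3.9174981951535415
[[0.07507477 0.00507182 0.        ]
 [0.07454562 0.005061   0.        ]
 [0.07658412 0.00445054 0.        ]]
[[0.44049654 0.13802715 0.082     ]
 [0.51557131 0.14309897 0.082     ]
 [0.59011693 0.14815997 0.082     ]
 [0.66670105 0.15261051 0.082     ]]
the job is handed in; nothing more can be done
the job is handed in; nothing more can be done
```

I put the rusted roller in the large red scrap bin and lowered the new roller from the green stand into the empty far slots. I then released it, backed the arm off and handed the job in at about 24.5 s. No verdict is reported.

- **Rusted roller:** the picture after release shows it lying flat inside the bin. A colour-mask position check failed because its mask also took in other things, so this rests on the picture alone.
- **New roller:**
  - The weight on the wrist went to zero at the expected seated height, about 82 mm.
  - In the last wrist picture it measured 196 mm overall against 194 mm actual.
  - Its axle was within about 0.2° of the track's square.
  - It was about 77 mm from the next roller (75 mm nominal), within the slot play and the 2 mm calibration.
- **Everything else:** the other two gaps between track rollers measured about 75 mm, and the carton and stock box looked unmoved in the last picture. I did not measure the other bystanders again at the end. I saved a last side picture but did not look at it.

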